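# Thread the trophy's stem rings onto its rod

### The arm

A 6-joint arm with a two-finger parallel gripper is mounted at the origin on the work surface. World frame = base frame: x ahead of the robot, y to its left, z up, the work surface at z = 0. Lengths are in m, angles in degrees, forces in N, time in s.
With the tool pointing down it reaches from about 0.35 to 0.875 m from the base axis. Payload 4.2 kg.
Tool frame: the origin (TCP) lies midway between the tips of the shut fingers; the grasp point (between the pads) lies 19 mm behind it (manip.grip_point_offset is the distance from the TCP to the grasp point, in m); x points along the fingers, y is the direction in which the jaws open and shut, and the axes are right-handed (so a half turn about x gives the same grasp; the last joint's range is limited). The gripper opens to 85 mm and grips with 20 to 120 N. Pads are 22 mm wide; open, the fingers measure 114 mm over their backs; the gripper's body (76 mm by 85 mm) begins 54 mm behind the grasp point. The pads swing forward as they close: fully open they stand 13 mm farther back than shut.
Start: joints at [-51.818, 22.042, 0.453, 0, -68.411, -14.817], TCP at [0.248, -0.574, 0.231] pointing down, gripper open.
Joint ranges: [-179.83, 179.83], [-69.29, 118.12], [-61.27, 80.66], [-181.25, 117.63], [-171.15, -9.14], [-177.46, 177.46]. Speed limits (degrees/s): [159.86, 159.86, 180, 180, 180, 180].

### API

Orientations are given as [roll, pitch, yaw] about the fixed x, y, z axes, in that order (R = Rz(yaw) Ry(pitch) Rx(roll)).
In Python, from station import manip gives the robot as it stands. The module is installed in compiled form; this text tells all that it offers.
- The arm moves only by the tool carry_out, never from a script. Its argument "steps" is a list that holds one entry, the list of rows, each a list of 6 numbers: the shift along the tool's x, y, z each as a share of 30 mm, from -1 to 1, then the turn, a rotation vector about the tool's x, y, z each as a share of 8 degrees, from -1 to 1. In form: [[[tx, ty, tz, wx, wy, wz], ...]]. A call has 1 to 12 rows; each row shifts and turns the commanded pose from where the row before left it, along the tool's axes as they then stand; what a row does not reach is not made up. A row lasts 1/10 s, in which the tool goes at most 50 mm and 8.59 degrees, less where a joint would pass 70% of its speed; a pose out of reach is approached as far as the arm can. A call with a number of a shift or a turn outside -1 to 1 is refused whole. A call with a gripper value outside its range is refused whole. "claw" is the closure, from -1 (fully open) to 1 (shut), so that 0 is half open, set as the call begins (left out, the last holds). The fingers move at their own pace and stop on an object; "squeeze" is the grip in N (left out, the last holds). Time passes only in rows, so rows that do not move let the fingers close. It gives the time, the measured TCP pose, the force and the opening at its end, in the units of the state.
- manip.observe(): the state, without advancing time (a new reading comes with each control period).
- manip.get_image(name): name is "scene" or "top"; returns (picture, depth): 384x512x3 uint8, red, green, blue; 384x512 float32, m along the optical axis (not along the pixel's ray), 0 where there is no reading.
- manip.calibration(name): a dict with "fx", "fy", "cx", "cy" (pixels), "R" (3x3) and "t" (3): a world point X has camera coordinates R X + t. Camera axes: x right, y down, z forward; pixel columns grow to the right and rows downward; lengths in m; the calibration is good to about 2 mm. A picture is of the moment at which its call begins. calibration takes no time and is no camera call.
- manip.sign_off(): hands the job in, once; it reports no verdict.
Trained networks look in the newest picture that a camera, given by its name, has taken for a name from the list of things; names that differ only in an ending like _2 or _b are one class to them, and where a whole thing is asked for, a point or a joint stands for the part that bears it (a point fixed in the world has none). Each returns a list of dicts, best first, with "confidence" (0 to 1); they miss things now and then, are a little off and sometimes report something else, mostly with a low value. They report only what shows in the picture. A call takes as long as a camera call. They do not tell look-alikes from the thing itself.
- manip.search_frame(camera, target): "extent" ([left, top, right, bottom] as shares, 0 to 1, of the picture: columns of its width, rows of its height, round what is visible of it).
- manip.tip_of(camera, target): "location" ([column, row] as shares, 0 to 1, of the picture: columns of its width, rows of its height: a listed point, or the origin of a listed thing).
The state is a dict: "clock": time; "joint_pos": joint angles; "qd": joint speeds; "tau": joint torques, N m; "eef_pos": TCP position; "eef_rot": TCP orientation; "contact_force": force on the tool from outside, world axes, zero at the start; "torque": the same for the moment, N m; "grip_width": opening from 0.0 (shut) to 1.0 (fully open).
Only numpy, scipy, OpenCV 4.12 (cv2) and the standard library are available. Lean on these libraries where they do the work, as an engineer would, in place of code of your own. Each camera call takes 0.05 s, during which the arm holds its last target. There are 200 camera calls.

### The job

Start building up the trophy: thread the wide, low brass ring over the plinth's rod until it lies flat on the marble, then thread the narrow, tall brass ring over the same rod until it sits fully home on top of the wide one. Lower each ring down the rod gently rather than dropping it from the top, and leave the solid brass cap, tape roll, bottle and microphone pack where they are.

Things in the scene. Friction and masses are not known exactly. Their poses are not given: they have to be found in the camera images.
- wide_mid (a point): Wide, low brass trophy ring lying flat on the table: a plain ring, outside diameter 62 mm, hole 32 mm straight through, height 26 mm, about 0.3 kg. The point is its centre, half-way up (13 mm above its underside); z is the ring's axis. Top and bottom are alike.
- tall_mid (a point): Narrow, tall brass trophy ring (a collar) standing on the table with its hole upright: outside diameter 44 mm, hole 32 mm straight through, height 34 mm, about 0.12 kg. The point is its centre, half-way up (17 mm above its underside); z is the ring's axis. Top and bottom are alike.
- seat (a point): Trophy plinth: a square white marble slab 130 x 130 mm, 25 mm thick, that stands firm on the table and does not shift, with a bare upright dark steel rod in its middle, 12 mm in diameter, standing 64 mm above the slab (its top 6 mm tapered). The point is on the slab's top face at the foot of the rod, on the rod's axis; z points up along the rod, x and y along the slab's sides.
- cap_mid (a point): Bystander: solid brass cap, a stepped dome without a hole, 52 mm in diameter, 30 mm high. Point at its centre, half-way up.
- tape_mid (a point): Bystander: roll of brown tape lying flat, outside diameter 100 mm, hole 76 mm, 45 mm high. Point at its centre, half-way up.
- bottle_mid (a point): Bystander: standing drink bottle with a red cap, 62 mm in diameter, 200 mm tall. Point at its centre, half-way up.
- mic_mid (a point): Bystander: black wireless microphone pack lying flat, 95 x 62 mm, 24 mm high. Point at its centre, half-way up.
Not all that is in view belongs to the job. What is shaped like the part that bears tall_mid but grey or pink is not meant.

How it is judged (in metres and radians):
On the way:
1. The wide ring is on the rod and lies flat on the marble, before the tall ring is on the rod (z of wide_mid in the frame of seat between 0.009 and 0.017 m and horizontal distance between wide_mid and seat below 0.013 m and angle between the z axis of wide_mid and the z axis of seat, either way round below 0.12 rad and horizontal distance between tall_mid and seat above 0.05 m), for 0.2 s.
At the end, for the whole second after the job is handed in: Both rings are on the rod, released and at rest: the wide ring flat on the marble (centre 13 mm above it, within 4 mm), the tall ring flat on top of it (centre 43 mm above the marble, within 4 mm), each centre within 13 mm of the rod's axis and its axis within 0.12 rad of the rod's (z of wide_mid in the frame of seat between 0.009 and 0.017 m and horizontal distance between each of wide_mid, tall_mid and seat below 0.013 m and angle between the z axis of each of wide_mid, tall_mid and the z axis of seat, either way round below 0.12 rad and z of tall_mid in the frame of seat between 0.039 and 0.047 m and linear speed of each of wide_ring, tall_ring below 0.02 m/s); the robot touches nothing.
It fails at once if The wide ring is dropped down the rod (faster than 0.6 m/s on it) (horizontal distance between wide_mid and seat below 0.02 m and z of wide_mid in the frame of seat below 0.085 m and linear speed of wide_ring above 0.6 m/s).
It fails at once if The tall ring is dropped down the rod (faster than 0.6 m/s on it) (horizontal distance between tall_mid and seat below 0.02 m and z of tall_mid in the frame of seat below 0.085 m and linear speed of tall_ring above 0.6 m/s).
It fails at once if The brass cap, tape roll, bottle or microphone pack is moved by more than 30 mm (distance of any of cap_mid, tape_mid, bottle_mid, mic_mid from where it was at the start of the episode above 0.03 m).
It also fails if it takes over 51 s, if anything falls off the work surface, if the arm or the gripper's body presses on something with over 40 N, if the wrist force passes 120 N, or if a joint passes its speed limit or range.

## Working session

There is one attempt and no reset: what is moved stays moved. The work goes in short steps, Python scripts to look and compute and a tool call to move; the robot and the scene stay as the last step left them, time stands still between calls to the robot, and variables do not carry over. Pictures are saved under pics/ and viewed, about 8 in all and at most 12, crops included, and the job is handed in when it is done.

Besides the shell and the picture viewer there is one more tool, called after "Emit:" as name(argument=value, ...) on one line, values as JSON. carry_out: Moves the arm, as the interface text tells. Its arguments: {"type":"object","properties":{"steps":{"type":"array"},"claw":{"type":"number"},"squeeze":{"type":"number"}},"required":["steps"]}

```bash
mkdir -p pics; python3 - <<'E'
from station import manip
import cv2,numpy as np
s=manip.observe();print({k:np.round(s[k],3).tolist() for k in s})
for n in("scene","top"):
    im,d=manip.get_image(n);cv2.imwrite(f"pics/{n}0.png",im[:,:,::-1]);np.save(f"{n}d.npy",d);np.save(f"{n}i.npy",im)
    c=manip.calibration(n);print(n,{k:np.round(c[k],4).tolist() for k in c})
    for t in("wide_mid","tall_mid","seat"):
        print(t,[(np.round(np.array(r["location"])*[512,384],1).tolist(),round(r["confidence"],2)) for r in manip.tip_of(n,t)])
a=np.hstack([cv2.imread("pics/scene0.png"),cv2.imread("pics/top0.png")])
E
```

```text
{'clock': 0.0, 'joint_pos': [-51.819, 22.09, 0.378, -0.029, -68.412, -14.815], 'qd': [-0.034, 0.071, 0.037, 0.016, 0.088, 0.002], 'tau': [0.0, -39.229, 18.84, 4.186, -0.005, -0.0], 'eef_pos': [0.248, -0.573, 0.23], 'eef_rot': [92.685, 89.874, 116.04], 'contact_force': [0.462, 0.291, -0.333], 'torque': [-0.005, 0.016, -0.03], 'grip_width': 1.003}
scene {'fx': 443.5362, 'fy': 443.5362, 'cx': 253.921, 'cy': 191.2416, 'R': [[-0.8548, 0.5188, -0.0148], [0.344, 0.545, -0.7646], [-0.3887, -0.6586, -0.6443]], 't': [0.5105, -0.1364, 1.4229]}
wide_mid [([324.1, 270.2], 0.6)]
tall_mid [([255.5, 159.5], 0.79), ([232.9, 147.6], 0.62)]
seat [([274.2, 191.9], 0.82)]
top {'fx': 451.6078, 'fy': 451.6078, 'cx': 252.6778, 'cy': 193.3758, 'R': [[-0.0168, -0.9999, 0.0017], [-0.9835, 0.0162, -0.1799], [0.1799, -0.0046, -0.9837]], 't': [-0.0038, 0.5748, 1.3396]}
wide_mid [([167.4, 204.3], 0.73)]
tall_mid [([310.2, 222.9], 0.62), ([308.0, 251.5], 0.56), ([345.5, 213.2], 0.47)]
seat [([258.7, 213.3], 0.63)]
```

View pics/scene0.png

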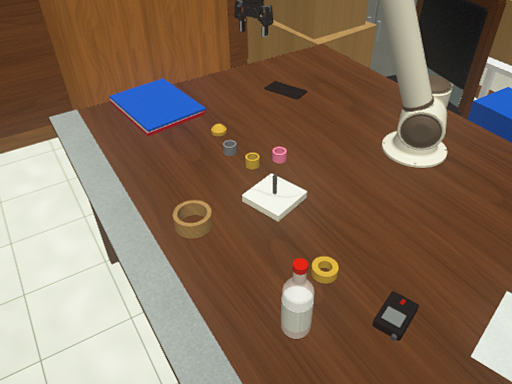

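View pics/top0.png

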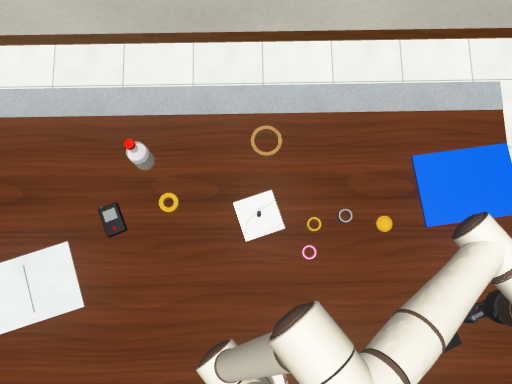

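The scene shows the wide ring at (324,270), the brass collar at (252,160) and the plinth at (274,195). In the top view they are at (168,203), (314,224) and (258,214).

Candidates for the tall ring in the top view:
- Brass collar (314,224): this is the one, brass with a hole.
- Grey ring (345,215): look-alike.
- Pink ring (309,252): look-alike.
- Brass cap (384,224): solid.

The wide ring at (168,203) could only be confused with the tape roll (266,140).

```bash
cat > h.py <<'E'
from station import manip
import cv2,numpy as np
def ray(n,uv,z):
    c=manip.calibration(n);R=np.array(c["R"]);t=np.array(c["t"])
    d=R.T@np.array([(uv[0]-c["cx"])/c["fx"],(uv[1]-c["cy"])/c["fy"],1]);o=-R.T@t
    return o+d*(z-o[2])/d[2]
def cloud(n,d):
    c=manip.calibration(n);R=np.array(c["R"]);t=np.array(c["t"])
    v,u=np.mgrid[:384,:512]
    P=np.stack([(u-c["cx"])/c["fx"]*d,(v-c["cy"])/c["fy"]*d,d],-1)
    return (P-t)@R
def topfit(n,im,d,box,zlo,zhi,hue):
    # cloud points in pixel box with world z range and hue: enclosing circle centre
    x0,y0,x1,y1=box;W=cloud(n,d)[y0:y1,x0:x1];h=cv2.cvtColor(im,cv2.COLOR_RGB2HSV)[y0:y1,x0:x1]
    m=hue(h)&(W[...,2]>zlo)&(W[...,2]<zhi);p=W[m]
    (cx,cy),r=cv2.minEnclosingCircle(p[:,:2].astype(np.float32));return np.round([cx,cy,r*1000,np.median(p[:,2]),m.sum()],4)
brass=lambda h:(h[...,0]>18)&(h[...,0]<34)&(h[...,1]>130)&(h[...,2]>90)
E
python3 - <<'E'
from h import *
for n,bx in(("top",dict(wide=(150,185,188,222),tall=(302,212,326,236),cap=(370,210,398,238))),("scene",dict(wide=(306,250,345,290),tall=(242,148,264,172)))):
    im=np.load(n+"i.npy");d=np.load(n+"d.npy")
    for k,b in bx.items():
        x0,y0,x1,y1=b;h=cv2.cvtColor(im,cv2.COLOR_RGB2HSV)[y0:y1,x0:x1];m=brass(h)
        z=cloud(n,d)[y0:y1,x0:x1][m][:,2];print(n,k,"z pct",np.percentile(z,[5,50,80,95]).round(4))
        zt=dict(wide=.026,tall=.034,cap=.02)[k]
        print("  cloud",topfit(n,im,d,b,zt-.006,zt+.02,brass))
        v,u=np.nonzero(m);(cx,cy),r=cv2.minEnclosingCircle(np.c_[u,v].astype(np.float32));print("  px",cx+x0,cy+y0,r,ray(n,(cx+x0,cy+y0),zt).round(4), ray(n,(cx+x0,cy+y0),zt/2).round(4))
# plinth
for n,b in(("top",(225,182,295,250)),("scene",(235,165,315,225))):
    im=np.load(n+"i.npy");d=np.load(n+"d.npy");x0,y0,x1,y1=b;h=cv2.cvtColor(im,cv2.COLOR_RGB2HSV)[y0:y1,x0:x1];W=cloud(n,d)[y0:y1,x0:x1]
    m=(h[...,1]<60)&(h[...,2]>140)&(abs(W[...,2]-.025)<.008);p=W[m];print(n,"slab",cv2.minAreaRect(p[:,:2].astype(np.float32)),np.median(p[:,2]))
    m=(W[...,2]>.05)&(W[...,2]<.11);p=W[m];print(" rod",len(p),np.median(p,0),p.max(0),p.min(0))
im=np.load("topi.npy")
a=cv2.resize(im[185:265,145:405],None,fx=3,fy=3,interpolation=cv2.INTER_CUBIC);cv2.imwrite("pics/crop1.png",a[...,::-1])
E
```

```text
top wide z pct [0.0104 0.025  0.0276 0.03  ]
  cloud [5.56500e-01 2.51200e-01 3.10704e+01 2.56000e-02 2.14000e+02]
  px 168.48260879516602 202.34347915649414 10.054884910583496 [0.5552 0.2504 0.026 ] [0.5574 0.2528 0.013 ]
top tall z pct [0.0164 0.0324 0.036  0.0376]
  cloud [ 4.79700e-01 -1.99700e-01  2.17171e+01  3.38000e-02  7.40000e+01]
  px 313.5909090042114 223.8863639831543 7.289462566375732 [ 0.4792 -0.1997  0.034 ] [ 0.4811 -0.2021  0.017 ]
top cap z pct [0.0109 0.0221 0.0269 0.0306]
  cloud [ 4.79400e-01 -4.21400e-01  2.51454e+01  2.29000e-02  1.90000e+02]
  px 383.7162160873413 223.13513469696045 8.328909873962402 [ 0.4795 -0.4204  0.02  ] [ 0.4806 -0.4234  0.01  ]
scene wide z pct [0.0014 0.0243 0.0269 0.0285]
  cloud [5.59700e-01 2.51500e-01 3.18128e+01 2.60000e-02 3.76000e+02]
  px 324.2317066192627 269.2317066192627 14.53886604309082 [0.565  0.2581 0.026 ] [0.5572 0.2501 0.013 ]
scene tall z pct [0.0011 0.0221 0.0315 0.0342]
  cloud [ 4.83700e-01 -2.01200e-01  2.41093e+01  3.18000e-02  7.50000e+01]
  px 251.7317876815796 160.18211936950684 8.9072265625 [ 0.4927 -0.184   0.034 ] [ 0.4809 -0.2042  0.017 ]
top slab ((0.5110666155815125, -0.029602937400341034), (0.13011988997459412, 0.12948258221149445), 17.601131439208984) 0.024827811062632335
 rod 18 [ 0.50857851 -0.02826509  0.083449  ] [ 0.51526555 -0.02514133  0.09033218] [ 0.50539445 -0.03424629  0.05878888]
scene slab ((0.5152583718299866, -0.029396317899227142), (0.13181056082248688, 0.13150233030319214), 17.72871971130371) 0.024938433114438965
 rod 61 [ 0.51562761 -0.02836428  0.06965385] [ 0.52020887 -0.02317313  0.09093173] [ 0.50810489 -0.03434076  0.05009755]
```

View pics/crop1.png

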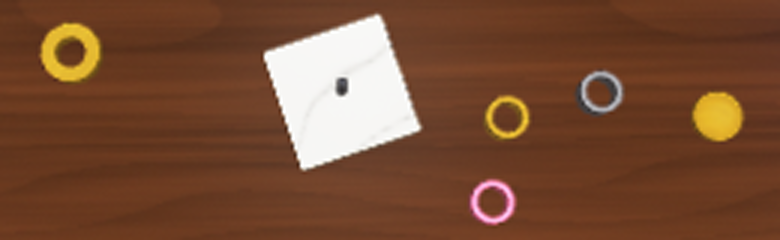

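Crop: the brass collar is at crop (507,117), the grey one at (601,92) and the pink one at (493,202). The wide ring is at (70,52). The choice is confirmed.

```bash
cat >> h.py <<'E'
from scipy.spatial.transform import Rotation as Ro
def plan(x,y,z,jaw):
    s=manip.observe();R=Ro.from_euler("xyz",s["eef_rot"],degrees=True).as_matrix();p=np.array(s["eef_pos"])
    yv=np.array([np.cos(np.radians(jaw)),np.sin(np.radians(jaw)),0]);yv*=np.sign(yv@R[:,1])
    xv=np.array([0,0,-1.]);T=np.c_[xv,yv,np.cross(xv,yv)]
    print("t",s["clock"],"pos",p.round(4),"jaw",np.degrees(np.arctan2(R[1,1],R[0,1])).round(1),"x",R[:,0].round(3),"z",R[:,2].round(3),"grip",round(s["grip_width"],3),"F",np.round(s["contact_force"],1))
    print(" shift/30mm now-axes",(R.T@(np.array([x,y,z])-p)/.03).round(2)," target-axes",(T.T@(np.array([x,y,z])-p)/.03).round(2)," turn/8deg",(Ro.from_matrix(R.T@T).as_rotvec(degrees=True)/8).round(2))
E
python3 - <<'E'
from h import *
for j in(-45,-30,0,52):print(j);plan(.557,.2512,.15,j)
im=np.load("topi.npy");d=np.load("topd.npy")
p=cloud("top",d)[130:180,115:160].reshape(-1,3);p=p[p[:,2]>.05];print("bottle",np.median(p,0),p.min(0),p.max(0))
E
```

```text
-45
t 0.4 pos [ 0.2478 -0.5736  0.2311] jaw 113.4 x [-0.  0. -1.] z [ 0.918  0.397 -0.   ] grip 0.998 F [-0.3  0.1  0. ]
 shift/30mm now-axes [ 2.71 21.15 20.36]  target-axes [ 2.7  12.15 26.73]  turn/8deg [-2.7  0.  -0. ]
-30
t 0.4 pos [ 0.2478 -0.5736  0.2311] jaw 113.4 x [-0.  0. -1.] z [ 0.918  0.397 -0.   ] grip 0.998 F [-0.3  0.1  0. ]
 shift/30mm now-axes [ 2.71 21.15 20.36]  target-axes [ 2.7   4.82 28.96]  turn/8deg [-4.58  0.   -0.  ]
0
t 0.4 pos [ 0.2478 -0.5736  0.2311] jaw 113.4 x [-0.  0. -1.] z [ 0.918  0.397 -0.   ] grip 0.998 F [-0.3  0.1  0. ]
 shift/30mm now-axes [ 2.71 21.15 20.36]  target-axes [  2.7  -10.31  27.49]  turn/8deg [-8.33  0.   -0.  ]
52
t 0.4 pos [ 0.2478 -0.5736  0.2311] jaw 113.4 x [-0.  0. -1.] z [ 0.918  0.397 -0.   ] grip 0.998 F [-0.3  0.1  0. ]
 shift/30mm now-axes [ 2.71 21.15 20.36]  target-axes [ 2.7  28.01 -8.81]  turn/8deg [ 7.67 -0.   -0.  ]
bottle [0.68468729 0.3229016  0.13282314] [ 0.32428977 -0.00688415  0.05024206] [0.72599518 0.35992004 1.4211669 ]
```

Emit:
carry_out(steps=[[[0, 1, 0.96, 0, 0, 0], [0, 1, 0.96, 0, 0, 0], [0, 1, 0.96, 0, 0, 0], [0, 1, 0.96, 0, 0, 0], [0, 1, 0.96, 0, 0, 0], [0, 1, 0.96, 0, 0, 0], [0, 1, 0.96, 0, 0, 0], [0, 1, 0.96, 0, 0, 0], [0, 1, 0.96, 0, 0, 0], [0, 1, 0.96, 0, 0, 0], [0, 1, 0.96, 0, 0, 0], [0, 1, 0.96, 0, 0, 0]]], claw=-1, squeeze=50)

```text
clock: 1.6
eef_pos: [0.4227, -0.1045, 0.2318]
eef_rot: [-18.4, 89.9, 5.0]
contact_force: [0.6, 0.4, 0.1]
grip_width: 1.0
```

Emit:
carry_out(steps=[[[0, 1, 0.96, 0, 0, 0], [0, 1, 0.96, 0, 0, 0], [0, 1, 0.96, 0, 0, 0], [0, 1, 0.96, 0, 0, 0], [0, 1, 0.96, 0, 0, 0], [0, 1, 0.96, 0, 0, 0], [0.5, 1, 0.96, 0, 0, 0], [0.5, 1, 0.96, 0, 0, 0], [0.5, 1, 0.96, 0, 0, 0], [0.5, 0, 0, 0, 0, 0], [0, 0, 0, 0, 0, 0]]])

```text
clock: 2.7
eef_pos: [0.5519, 0.2447, 0.1682]
eef_rot: [-171.8, 89.6, -148.4]
contact_force: [0.3, -0.7, -0.3]
grip_width: 1.0
```

```bash
python3 - <<'E'
from h import *
plan(.557,.2512,.0,113.4)
E
```

```text
t 2.7 pos [0.5519 0.2447 0.1682] jaw 113.4 x [-0.005 -0.003 -1.   ] z [ 0.918  0.397 -0.006] grip 1.0 F [ 0.3 -0.7 -0.3]
 shift/30mm now-axes [5.61 0.14 0.28]  target-axes [5.61 0.13 0.24]  turn/8deg [ 0.   -0.04  0.01]
```

Emit:
carry_out(steps=[[[0.8, 0.13, 0.25, 0, 0, 0], [0.8, 0, 0, 0, 0, 0], [0.8, 0, 0, 0, 0, 0], [0.8, 0, 0, 0, 0, 0], [0.8, 0, 0, 0, 0, 0], [0.6, 0, 0, 0, 0, 0], [0.5, 0, 0, 0, 0, 0], [0.3, 0, 0, 0, 0, 0], [0.2, 0, 0, 0, 0, 0], [0, 0, 0, 0, 0, 0]]])

```text
clock: 3.7
eef_pos: [0.5586, 0.2507, 0.0034]
eef_rot: [-156.5, 90.0, -133.2]
contact_force: [0.4, -0.3, -0.1]
grip_width: 0.997
```

```bash
python3 - <<'E'
from h import *
plan(.557,.2512,.0,113.4)
im,d=manip.get_image("scene");cv2.imwrite("pics/s1.png",cv2.resize(im[200:320,240:400],None,fx=4,fy=4,interpolation=cv2.INTER_CUBIC)[...,::-1])
E
```

```text
t 3.7 pos [0.5586 0.2507 0.0034] jaw 113.3 x [-0. -0. -1.] z [ 0.918  0.396 -0.   ] grip 0.997 F [ 0.4 -0.3 -0.1]
 shift/30mm now-axes [ 0.11  0.04 -0.04]  target-axes [ 0.11  0.04 -0.04]  turn/8deg [-0.01 -0.    0.  ]
```

View pics/s1.png

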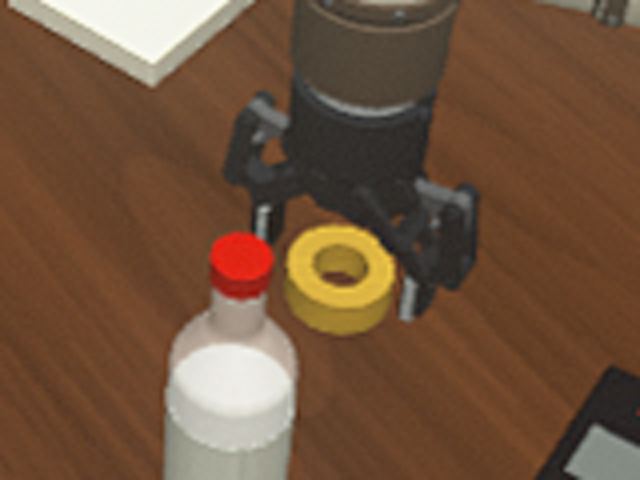

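The ring (crop 340,275) sits between the open fingers at (265,220) and (410,295), clear of the bottle. I'll lower 3 mm and close.

Emit:
carry_out(steps=[[[0.1, 0.04, -0.04, 0, 0, 0], [0, 0, 0, 0, 0, 0], [0, 0, 0, 0, 0, 0], [0, 0, 0, 0, 0, 0], [0, 0, 0, 0, 0, 0], [0, 0, 0, 0, 0, 0], [0, 0, 0, 0, 0, 0], [0, 0, 0, 0, 0, 0]]], claw=1, squeeze=50)

```text
clock: 4.55
eef_pos: [0.5572, 0.2517, 0.0015]
eef_rot: [-9.9, 90.0, 13.5]
contact_force: [-1.5, -1.3, 6.0]
grip_width: 0.712
```

Emit:
carry_out(steps=[[[-0.3, 0, 0, 0, 0, 0], [-0.6, 0, 0, 0, 0, 0], [-1, 0, 0, 0, 0, 0], [-1, 0, 0, 0, 0, 0], [-1, 0, 0, 0, 0, 0], [-1, 0, 0, 0, 0, 0], [-0.6, 0, 0, 0, 0, 0], [0, 0, 0, 0, 0, 0]]])

```text
clock: 5.35
eef_pos: [0.5582, 0.2527, 0.1685]
eef_rot: [13.8, 89.6, 37.2]
contact_force: [-0.4, 0.6, -1.9]
grip_width: 0.715
```

```bash
python3 - <<'E'
from h import *
plan(.513,-.029,.16,113.4)
im,d=manip.get_image("scene");cv2.imwrite("pics/s2.png",cv2.resize(im[140:320,210:400],None,fx=3.3,fy=3.3,interpolation=cv2.INTER_CUBIC)[...,::-1])
E
```

```text
t 5.35 pos [0.5582 0.2527 0.1685] jaw 113.4 x [ 0.005  0.004 -1.   ] z [0.918 0.397 0.006] grip 0.715 F [-0.4  0.6 -1.9]
 shift/30mm now-axes [ 0.24 -8.02 -5.11]  target-axes [ 0.28 -8.02 -5.11]  turn/8deg [-0.    0.05 -0.01]
```

View pics/s2.png

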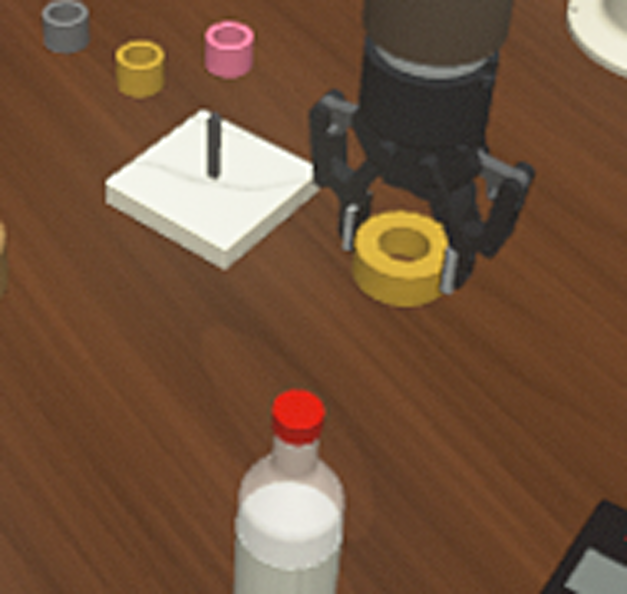

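The ring is held level (crop 403,258), and the rod is at crop (214,145). Next I carry it above the rod.

Emit:
carry_out(steps=[[[0, -0.4, -0.25, 0, 0, 0], [0, -0.8, -0.5, 0, 0, 0], [0, -0.8, -0.5, 0, 0, 0], [0, -0.9, -0.6, 0, 0, 0], [0, -0.9, -0.6, 0, 0, 0], [0, -0.9, -0.6, 0, 0, 0], [0, -0.9, -0.6, 0, 0, 0], [0, -0.8, -0.5, 0, 0, 0], [0, -0.8, -0.5, 0, 0, 0], [0, -0.5, -0.3, 0, 0, 0], [0.2, -0.3, -0.15, 0, 0, 0], [0, 0, 0, 0, 0, 0]]])

```text
clock: 6.6
eef_pos: [0.5099, -0.0307, 0.1572]
eef_rot: [162.9, 89.7, -173.9]
contact_force: [0.2, 0.8, -2.5]
grip_width: 0.713
```

```bash
python3 - <<'E'
from h import *
plan(.513,-.029,.12,113.4)
for n in("scene","top"):
    im,d=manip.get_image(n);W=cloud(n,d);h=cv2.cvtColor(im,cv2.COLOR_RGB2HSV);m=brass(h)&(W[...,2]>.1)
    k,l,st,ce=cv2.connectedComponentsWithStats(m.astype(np.uint8));print(n,[(s.tolist()) for s in st[1:] if s[4]>8])
    p=W[m];print(len(p),p[:,2].min() if len(p) else 0)
    if len(p)>20:
        z=np.percentile(p[:,2],[1,5,50,95,99]);print(z);q=p[p[:,2]>z[3]-.006];print(cv2.minEnclosingCircle(q[:,:2].astype(np.float32)), cv2.minEnclosingCircle(p[:,:2].astype(np.float32)))
    if n=="scene":cv2.imwrite("pics/s3.png",cv2.resize(im[80:230,190:360],None,fx=3.5,fy=3.5,interpolation=cv2.INTER_CUBIC)[...,::-1])
E
```

```text
t 6.6 pos [ 0.5099 -0.0307  0.1572] jaw 113.2 x [-0.005 -0.    -1.   ] z [ 0.919  0.394 -0.004] grip 0.713 F [ 0.2  0.8 -2.5]
 shift/30mm now-axes [1.24 0.01 0.12]  target-axes [1.24 0.01 0.12]  turn/8deg [-0.02 -0.03 -0.01]
scene [[264, 140, 21, 21, 387]]
389 0.10688076621700392
[0.1583732  0.16116386 0.17833457 0.18341791 0.212016  ]
((0.7637818455696106, 0.34858307242393494), 0.4825030267238617) ((-0.025050222873687744, 0.1389380842447281), 1.2231258153915405)
top [[252, 214, 16, 6, 43]]
45 0.1709485570435921
[0.17336874 0.1770626  0.18250229 0.29632891 1.4211669 ]
((0.400917112827301, -0.027186501771211624), 0.07937126606702805) ((0.40760236978530884, -0.029298704117536545), 0.0863751694560051)
```

View pics/s3.png

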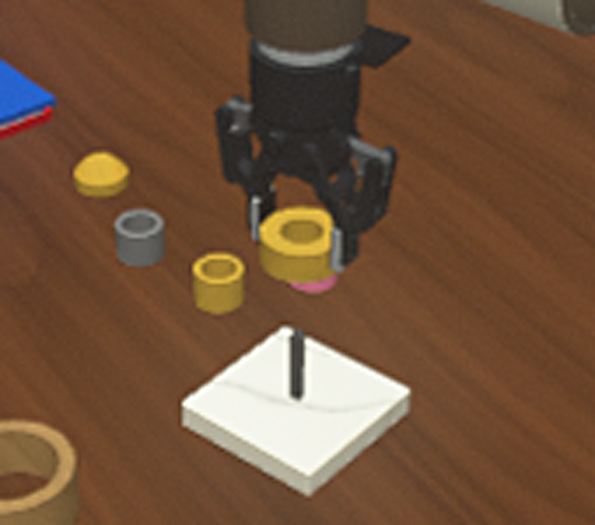

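```bash
python3 - <<'E'
from h import *
im,d=manip.get_image("scene");W=cloud("scene",d);h=cv2.cvtColor(im,cv2.COLOR_RGB2HSV)
m=brass(h);s=np.zeros_like(m);s[140:161,262:287]=1
q=W[m&s&(W[...,2]>.178)&(W[...,2]<.19)];c=cv2.minEnclosingCircle(q[:,:2].astype(np.float32));print(c,len(q))
print("hole ray",ray("scene",(276.,146.),.183), "rod mid-top",ray("scene",(190+297/3.5,80+334/3.5),.089),"rod foot",ray("scene",(190+296/3.5,80+397/3.5),.025))
E
```

```text
((0.5151429772377014, -0.028122784569859505), 0.03145390748977661) 203
hole ray [ 0.51246693 -0.02675841  0.183     ] rod mid-top [ 0.51411961 -0.02683193  0.089     ] rod foot [ 0.51334178 -0.02762803  0.025     ]
```

Ring centre and rod agree within about 2–3 mm, against a 10 mm clearance. I'll lower gently.

Emit:
carry_out(steps=[[[0.4, 0, 0.05, 0, 0, 0], [0.5, 0, 0, 0, 0, 0], [0.5, 0, 0, 0, 0, 0], [0.5, 0, 0, 0, 0, 0], [0.5, 0, 0, 0, 0, 0], [0.4, 0, 0, 0, 0, 0], [0.4, 0, 0, 0, 0, 0], [0.3, 0, 0, 0, 0, 0], [0.3, 0, 0, 0, 0, 0], [0.2, 0, 0, 0, 0, 0], [0, 0, 0, 0, 0, 0], [0, 0, 0, 0, 0, 0]]])

```text
clock: 7.95
eef_pos: [0.5134, -0.0288, 0.0395]
eef_rot: [-23.3, 90.0, 0.0]
contact_force: [-0.1, -0.7, -2.5]
grip_width: 0.712
```

```bash
python3 - <<'E'
from h import *
plan(.513,-.029,.0265,113.4)
E
```

```text
t 7.95 pos [ 0.5134 -0.0288  0.0395] jaw 113.4 x [ 0.001  0.    -1.   ] z [0.918 0.397 0.   ] grip 0.712 F [-0.1 -0.7 -2.5]
 shift/30mm now-axes [ 0.43 -0.   -0.02]  target-axes [ 0.43 -0.   -0.02]  turn/8deg [-0.  0.  0.]
```

Emit:
carry_out(steps=[[[0.15, 0, 0, 0, 0, 0], [0.12, 0, 0, 0, 0, 0], [0.1, 0, 0, 0, 0, 0], [0, 0, 0, 0, 0, 0], [0, 0, 0, 0, 0, 0]]])

```text
clock: 8.45
eef_pos: [0.5131, -0.0288, 0.0281]
eef_rot: [-165.7, 90.0, -142.3]
contact_force: [-0.0, 0.1, -1.9]
grip_width: 0.71
```

Emit:
carry_out(steps=[[[0.07, 0, 0, 0, 0, 0], [0, 0, 0, 0, 0, 0], [0, 0, 0, 0, 0, 0]]])

```text
clock: 8.75
eef_pos: [0.5135, -0.0287, 0.0265]
eef_rot: [-16.6, 89.9, 6.8]
contact_force: [-0.7, 0.1, 1.4]
grip_width: 0.715
```

The force went from −2.5 to +1.4 N, so the ring is touching the marble. I'll release and retreat.

Emit:
carry_out(steps=[[[0, 0, 0, 0, 0, 0], [0, 0, 0, 0, 0, 0], [0, 0, 0, 0, 0, 0], [0, 0, 0, 0, 0, 0], [0, 0, 0, 0, 0, 0], [0, 0, 0, 0, 0, 0]]], claw=-1)

```text
clock: 9.35
eef_pos: [0.5131, -0.0288, 0.0261]
eef_rot: [127.6, 90.0, 150.9]
contact_force: [-0.7, -0.1, -0.2]
grip_width: 0.995
```

Emit:
carry_out(steps=[[[-0.5, 0, 0, 0, 0, 0], [-1, 0, 0, 0, 0, 0], [-1, 0, 0, 0, 0, 0], [-1, 0, 0, 0, 0, 0], [-1, 0, 0, 0, 0, 0], [-0.3, 0, 0, 0, 0, 0], [0, 0, 0, 0, 0, 0]]])

```text
clock: 10.05
eef_pos: [0.5137, -0.0286, 0.1714]
eef_rot: [-6.7, 89.8, 16.6]
contact_force: [-0.3, 0.1, -0.1]
grip_width: 0.999
```

```bash
python3 - <<'E'
from h import *
for j in (55,75):plan(.4805,-.2005,.17,j)
im,d=manip.get_image("scene");cv2.imwrite("pics/s4.png",cv2.resize(im[80:230,190:360],None,fx=3.5,fy=3.5,interpolation=cv2.INTER_CUBIC)[...,::-1])
print(topfit("scene",im,d,(250,160,300,210),.042,.06,brass))
print(topfit("scene",im,d,(242,148,264,172),.028,.05,brass))
E
```

```text
t 10.05 pos [ 0.5137 -0.0286  0.1714] jaw 113.4 x [ 0.003  0.001 -1.   ] z [0.918 0.397 0.003] grip 0.999 F [-0.3  0.1 -0.1]
 shift/30mm now-axes [ 0.04 -4.82 -3.29]  target-axes [ 0.05 -5.33  2.38]  turn/8deg [ 7.3   0.02 -0.01]
t 10.05 pos [ 0.5137 -0.0286  0.1714] jaw 113.4 x [ 0.003  0.001 -1.   ] z [0.918 0.397 0.003] grip 0.999 F [-0.3  0.1 -0.1]
 shift/30mm now-axes [ 0.04 -4.82 -3.29]  target-axes [ 0.05 -5.82  0.41]  turn/8deg [ 4.8   0.02 -0.01]
[ 5.13300e-01 -2.51000e-02  3.34487e+01  5.01000e-02  2.27000e+02]
[ 4.84500e-01 -2.00000e-01  2.51104e+01  3.26000e-02  7.70000e+01]
```

View pics/s4.png

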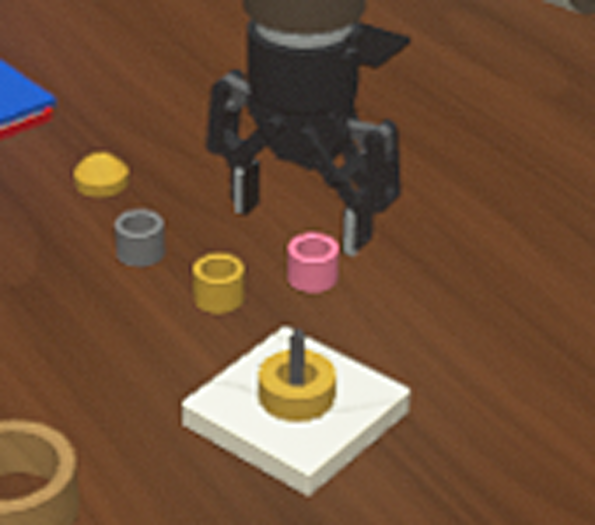

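The wide ring lies flat on the slab around the rod (crop 297,385), and the tall brass ring is at (218,282). I'll turn to jaw direction 55°, away from the pink and grey rings, and move over the tall ring.

Emit:
carry_out(steps=[[[0, 0, 0, 1, 0, 0], [0, 0, 0, 1, 0, 0], [0, 0, 0, 1, 0, 0], [0, 0, 0, 1, 0, 0], [0, 0, 0, 1, 0, 0], [0, 0, 0, 1, 0, 0], [0, 0, 0, 1, 0, 0], [0, 0, 0, 0.3, 0, 0], [0, -0.6, 0.27, 0, 0, 0], [0, -0.8, 0.36, 0, 0, 0], [0, -0.9, 0.4, 0, 0, 0], [0, -0.9, 0.4, 0, 0, 0]]])

```text
clock: 11.3
eef_pos: [0.4916, -0.1327, 0.1678]
eef_rot: [-148.3, 89.7, 176.7]
contact_force: [0.7, 0.1, 0.5]
grip_width: 1.0
```

Emit:
carry_out(steps=[[[0, -0.9, 0.4, 0, 0, 0], [0, -0.8, 0.36, 0, 0, 0], [0, -0.4, 0.18, 0, 0, 0], [0.5, 0, 0, 0, 0, 0], [1, 0, 0, 0, 0, 0], [1, 0, 0, 0, 0, 0], [0, 0, 0, 0, 0, 0], [0, 0, 0, 0, 0, 0]]])

```text
clock: 12.1
eef_pos: [0.4798, -0.1996, 0.0945]
eef_rot: [-140.6, 89.9, -175.6]
contact_force: [0.7, 0.8, -0.1]
grip_width: 0.999
```

```bash
python3 - <<'E'
from h import *
plan(.4805,-.2005,.003,55)
im,d=manip.get_image("scene");cv2.imwrite("pics/s5.png",cv2.resize(im[90:210,180:340],None,fx=4,fy=4,interpolation=cv2.INTER_CUBIC)[...,::-1])
E
```

```text
t 12.1 pos [ 0.4798 -0.1996  0.0945] jaw 55.0 x [-0.002 -0.    -1.   ] z [ 0.819 -0.574 -0.002] grip 0.999 F [ 0.7  0.8 -0.1]
 shift/30mm now-axes [ 3.05 -0.01  0.04]  target-axes [ 3.05 -0.01  0.04]  turn/8deg [ 0.   -0.01  0.01]
```

View pics/s5.png

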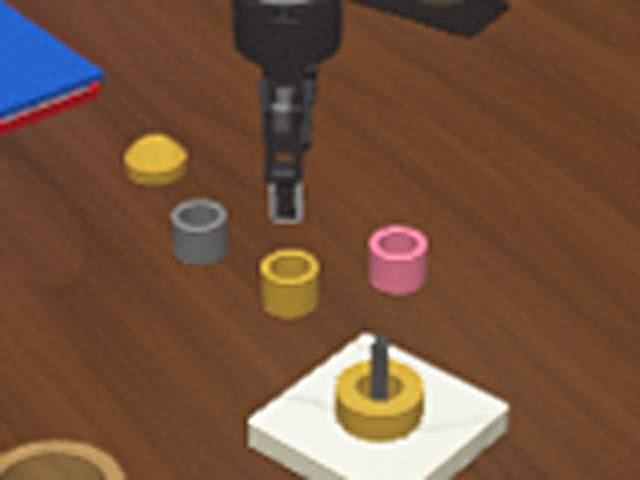

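The fingers (crop 285,200) line up with the brass collar (290,283) and are clear of the grey and pink rings. Descending and gripping.

Emit:
carry_out(steps=[[[0.5, 0, 0.04, 0, 0, 0], [0.6, 0, 0, 0, 0, 0], [0.6, 0, 0, 0, 0, 0], [0.6, 0, 0, 0, 0, 0], [0.4, 0, 0, 0, 0, 0], [0.2, 0, 0, 0, 0, 0], [0.1, 0, 0, 0, 0, 0], [0, 0, 0, 0, 0, 0], [0, 0, 0, 0, 0, 0]]])

```text
clock: 13.05
eef_pos: [0.4816, -0.2005, 0.0058]
eef_rot: [25.6, 89.9, -9.5]
contact_force: [0.6, 0.1, -0.1]
grip_width: 1.002
```

Emit:
carry_out(steps=[[[0, 0, 0, 0, 0, 0], [0, 0, 0, 0, 0, 0], [0, 0, 0, 0, 0, 0], [0, 0, 0, 0, 0, 0], [0, 0, 0, 0, 0, 0], [0, 0, 0, 0, 0, 0], [0, 0, 0, 0, 0, 0], [0, 0, 0, 0, 0, 0]]], claw=1, squeeze=40)

```text
clock: 13.85
eef_pos: [0.4813, -0.2005, 0.0057]
eef_rot: [10.3, 90.0, -24.7]
contact_force: [-1.7, 0.3, 5.4]
grip_width: 0.5
```

Emit:
carry_out(steps=[[[-0.3, 0, 0, 0, 0, 0], [-0.6, 0, 0, 0, 0, 0], [-1, 0, 0, 0, 0, 0], [-1, 0, 0, 0, 0, 0], [-1, 0, 0, 0, 0, 0], [-0.8, 0, 0, 0, 0, 0], [-0.3, 0, 0, 0, 0, 0], [0, 0, 0, 0, 0, 0]]])

```text
clock: 14.65
eef_pos: [0.4815, -0.2004, 0.1561]
eef_rot: [35.6, 89.8, 0.5]
contact_force: [0.2, 1.2, -1.3]
grip_width: 0.501
```

```bash
python3 - <<'E'
from h import *
plan(.5133,-.0288,.16,55)
im,d=manip.get_image("scene");cv2.imwrite("pics/s6.png",cv2.resize(im[90:210,180:340],None,fx=4,fy=4,interpolation=cv2.INTER_CUBIC)[...,::-1])
E
```

```text
t 14.65 pos [ 0.4815 -0.2004  0.1561] jaw 55.0 x [ 0.003  0.    -1.   ] z [ 0.819 -0.574  0.002] grip 0.501 F [ 0.2  1.2 -1.3]
 shift/30mm now-axes [-0.13  5.29 -2.41]  target-axes [-0.13  5.29 -2.41]  turn/8deg [-0.01  0.02 -0.01]
```

View pics/s6.png

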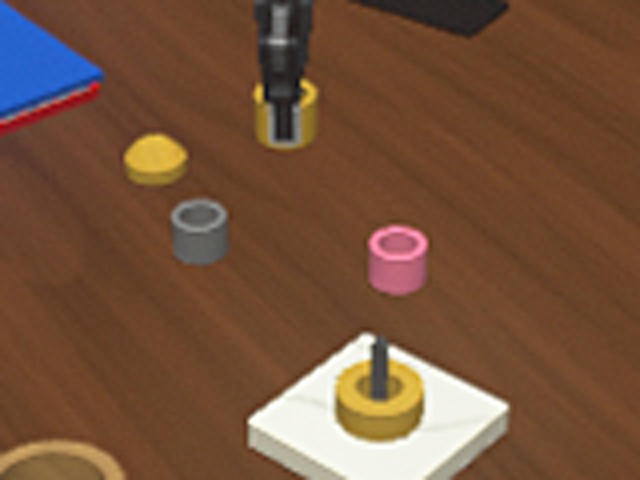

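The collar is held upright (crop 285,115), with its base about 5.5 mm below the TCP. Seated TCP height should be about 0.0565. Moving over the rod.

Emit:
carry_out(steps=[[[0, 0.4, -0.18, 0, 0, 0], [0, 0.7, -0.32, 0, 0, 0], [0, 0.9, -0.41, 0, 0, 0], [0, 0.9, -0.41, 0, 0, 0], [0, 0.9, -0.41, 0, 0, 0], [0, 0.8, -0.37, 0, 0, 0], [0, 0.5, -0.23, 0, 0, 0], [0, 0.2, -0.08, 0, 0, 0], [0, 0, 0, 0, 0, 0], [0, 0, 0, 0, 0, 0]]])

```text
clock: 15.7
eef_pos: [0.5125, -0.029, 0.1544]
eef_rot: [-133.7, 89.9, -168.7]
contact_force: [-1.0, 0.5, -0.6]
grip_width: 0.497
```

```bash
python3 - <<'E'
from h import *
plan(.5133,-.0288,.0565,55)
im,d=manip.get_image("scene");cv2.imwrite("pics/s7.png",cv2.resize(im[110:230,200:360],None,fx=4,fy=4,interpolation=cv2.INTER_CUBIC)[...,::-1])
W=cloud("scene",d);h=cv2.cvtColor(im,cv2.COLOR_RGB2HSV);s=np.zeros((384,512),bool);s[120:170,250:300]=1
m=brass(h)&s&(W[...,2]>.14)&(W[...,2]<.2);v,u=np.nonzero(m);print("px",u.min(),u.max(),v.min(),v.max(),"z",np.percentile(W[m][:,2],[2,98]))
# expected projection of ring if centred on rod
c=manip.calibration("scene");R=np.array(c["R"]);t=np.array(c["t"]);zb=W[m][:,2].max()-.034
a=np.linspace(0,6.28,60);P=np.array([[.5133+.022*np.cos(q),-.0288+.022*np.sin(q),z] for q in a for z in(.150,.184)])
C=P@R.T+t;U=C[:,0]/C[:,2]*c["fx"]+c["cx"];V=C[:,1]/C[:,2]*c["fy"]+c["cy"];print("exp",U.min(),U.max(),V.min(),V.max())
E
```

```text
t 15.7 pos [ 0.5125 -0.029   0.1544] jaw 55.0 x [-0.002 -0.    -1.   ] z [ 0.819 -0.574 -0.001] grip 0.497 F [-1.   0.5 -0.6]
 shift/30mm now-axes [3.26 0.03 0.02]  target-axes [3.26 0.02 0.02]  turn/8deg [-0.01 -0.01  0.01]
px 267 283 143 160 z [0.15293842 0.18458009]
exp 266.5576231489617 283.9862448322169 140.550084073901 161.3729509957054
```

View pics/s7.png

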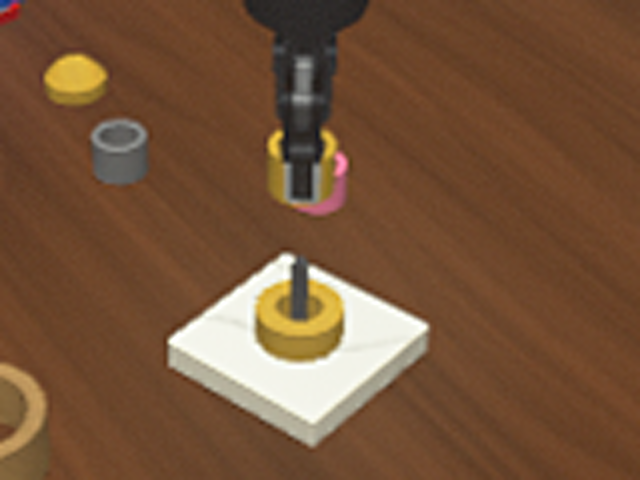

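The collar (crop 302,165) hangs over the rod tip (299,258), and its outline matches the expected projection to within about 1 px side to side. Lowering.

Emit:
carry_out(steps=[[[0.3, 0, 0, 0, 0, 0], [0.4, 0, 0, 0, 0, 0], [0.4, 0, 0, 0, 0, 0], [0.4, 0, 0, 0, 0, 0], [0.4, 0, 0, 0, 0, 0], [0.3, 0, 0, 0, 0, 0], [0.3, 0, 0, 0, 0, 0], [0.25, 0, 0, 0, 0, 0], [0.15, 0, 0, 0, 0, 0], [0.1, 0, 0, 0, 0, 0], [0, 0, 0, 0, 0, 0], [0, 0, 0, 0, 0, 0]]])

```text
clock: 16.95
eef_pos: [0.5134, -0.0287, 0.0654]
eef_rot: [42.2, 90.0, 7.2]
contact_force: [-0.2, 0.2, -0.9]
grip_width: 0.502
```

Emit:
carry_out(steps=[[[0.1, 0, 0, 0, 0, 0], [0, 0, 0, 0, 0, 0], [0, 0, 0, 0, 0, 0]]])

```text
clock: 17.25
eef_pos: [0.5131, -0.0287, 0.0622]
eef_rot: [45.3, 90.0, 10.2]
contact_force: [0.4, 0.4, -0.4]
grip_width: 0.502
```

Emit:
carry_out(steps=[[[0.1, 0, 0, 0, 0, 0], [0, 0, 0, 0, 0, 0], [0, 0, 0, 0, 0, 0]]])

```text
clock: 17.55
eef_pos: [0.513, -0.0288, 0.059]
eef_rot: [-128.5, 90.0, -163.5]
contact_force: [-0.0, 0.5, -1.2]
grip_width: 0.5
```

Emit:
carry_out(steps=[[[0.06, 0, 0, 0, 0, 0], [0, 0, 0, 0, 0, 0], [0, 0, 0, 0, 0, 0]]])

```text
clock: 17.85
eef_pos: [0.5131, -0.0288, 0.0572]
eef_rot: [-127.0, 90.0, -162.0]
contact_force: [0.3, 1.1, -0.8]
grip_width: 0.502
```

Emit:
carry_out(steps=[[[0.04, 0, 0, 0, 0, 0], [0, 0, 0, 0, 0, 0], [0, 0, 0, 0, 0, 0]]])

```text
clock: 18.15
eef_pos: [0.5133, -0.0287, 0.0567]
eef_rot: [29.3, 90.0, -5.7]
contact_force: [-2.9, 0.3, 5.1]
grip_width: 0.498
```

Contact at +5 N, at the expected height. Releasing and retreating.

Emit:
carry_out(steps=[[[0, 0, 0, 0, 0, 0], [0, 0, 0, 0, 0, 0], [0, 0, 0, 0, 0, 0], [0, 0, 0, 0, 0, 0], [0, 0, 0, 0, 0, 0], [0, 0, 0, 0, 0, 0], [0, 0, 0, 0, 0, 0]]], claw=-1)

```text
clock: 18.85
eef_pos: [0.5131, -0.0287, 0.0561]
eef_rot: [70.2, 90.0, 35.2]
contact_force: [-0.2, -0.4, -0.0]
grip_width: 1.003
```

Emit:
carry_out(steps=[[[-0.5, 0, 0, 0, 0, 0], [-1, 0, 0, 0, 0, 0], [-1, 0, 0, 0, 0, 0], [-1, 0, 0, 0, 0, 0], [-1, 0, 0, 0, 0, 0], [-0.5, 0, 0, 0, 0, 0], [0, 0, 0, 0, 0, 0], [0, 0, 0, 0, 0, 0]]])

```text
clock: 19.65
eef_pos: [0.5126, -0.0287, 0.2055]
eef_rot: [-171.1, 89.9, 153.9]
contact_force: [-0.7, -0.8, -0.5]
grip_width: 0.996
```

```bash
python3 - <<'E'
from h import *
plan(.5133,-.0288,.2,55)
im,d=manip.get_image("scene");cv2.imwrite("pics/s8.png",cv2.resize(im[140:230,215:335],None,fx=5,fy=5,interpolation=cv2.INTER_CUBIC)[...,::-1])
b=(250,150,300,210);print("tall top",topfit("scene",im,d,b,.079,.092,brass),"wide top",topfit("scene",im,d,b,.044,.056,brass))
E
```

```text
t 19.65 pos [ 0.5126 -0.0287  0.2055] jaw 54.9 x [-0.001  0.    -1.   ] z [ 0.819 -0.574 -0.001] grip 0.996 F [-0.7 -0.8 -0.5]
 shift/30mm now-axes [0.18 0.01 0.02]  target-axes [0.18 0.01 0.02]  turn/8deg [-0.01 -0.01  0.  ]
tall top [ 5.15900e-01 -2.93000e-02  2.38165e+01  8.44000e-02  1.00000e+02] wide top [ 5.15400e-01 -2.36000e-02  3.14717e+01  5.04000e-02  1.45000e+02]
```

View pics/s8.png

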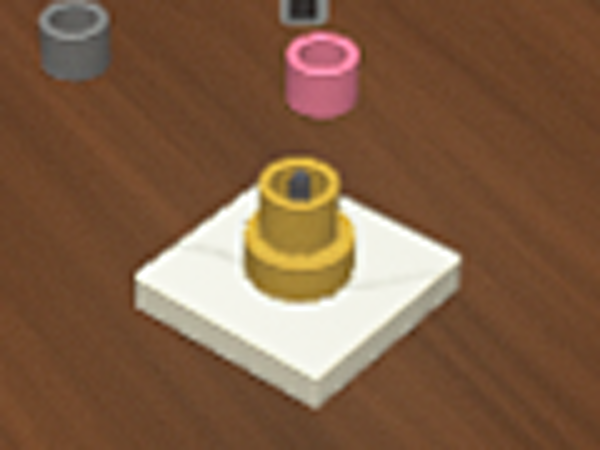

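Both rings are seated flat and centred on the rod (crop 300,230), and the gripper is clear. Handing in.

```bash
python3 -c "
from station import manip
print(manip.sign_off())"
```

```text
the job is handed in; nothing more can be done
None
```

Both brass rings are on the rod. The wide one lies flat on the marble and the tall one sits on top of it. I lowered each ring in the grip until I felt light contact (about 1 to 5 N), then released it. The job was handed in just after 19.7 s on the robot's clock, and it gave no verdict.

Last checks with the scene camera, gripper clear above with no contact force:
- **Height:** the tall ring's top reads 84.4 mm (expected 85) and the wide ring's top reads 50.4 mm (expected 51).
- **Centring:** the tall ring's centre is about 3 mm or less from the rod. The wide ring's raw fit is about 5 to 6 mm off in y, but part of it is hidden behind the tall ring. In the picture it looks centred, and it is within the 13 mm limit either way.
- **Bystanders:** I saw no contact with the cap, tape roll, bottle or microphone pack, but I did not measure their positions again at the end.

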